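# Put the spices back in the rack

## Robot

A 7-joint arm with a two-finger parallel gripper is mounted at the origin on a cart in front of the work surface, level with it; the furniture and walls round the work are solid. World frame = base frame: x ahead of the robot, y to its left, z up, the work surface at z = 0. Lengths are in m, angles in rad, forces in N, time in s.
With the tool pointing down it reaches from about 0.425 to 0.95 m from the base axis. Payload 4.7 kg.
Tool frame: the origin (TCP) lies at the very end of the fingers, on their centre line; the grasp point (between the pads) lies 19 mm behind it (env.pinch_z is the distance from the TCP to the grasp point, in m); z points along the fingers, y is the line along which they close (so a half turn about z gives the same grasp; the last joint's range is limited). The gripper opens to 87 mm and grips with 3 to 60 N. Pads are 19 mm wide; open, the fingers measure 117 mm over their backs; the gripper's body (75 mm by 190 mm) begins 51 mm behind the grasp point.
Start: joints at [1.273, 0.469, -0.049, 1.532, 0.024, 1.141, -0.082], TCP at [0.179, -0.651, 0.223] pointing down, gripper open.
Joint ranges: [-2.59, 2.59], [-0.33, 1.99], [-1.39, 1.29], [0.1, 2.45], [-1.04, 4.18], [0.21, 1.99], [-2.66, 2.66]. Speed limits (rad/s): [2.57, 2.57, 3.14, 3.14, 3.14, 3.14, 3.14].

## Interface

Orientations are given as [roll, pitch, yaw] about the fixed x, y, z axes, in that order (R = Rz(yaw) Ry(pitch) Rx(roll)).
In Python, from cell import telemetry, cams, order, env gives the robot as it stands.
- The arm moves only by the shell command python3 -m jog 'ROWS' [OPENING] [FORCE]. ROWS is JSON, one flat list of numbers, 6 for each row, row after row: the shift along the tool's x, y, z as a fraction of full scale, then the turn, a rotation vector about the tool's x, y, z as a fraction of full scale. A call has 1 to 8 rows; each row is the pose to reach, as a shift and turn from the pose commanded when the call began, along the tool's axes at that moment, turning the shorter way round; what a row does not reach only later rows make up. Full scale, the value 1, is 0.25 m for a shift and 180 degrees for a turn. A row lasts 1/12 s, in which the tool goes at most 41.7 mm and 7.16 degrees, less where a joint would pass 70% of its speed; a pose out of reach is approached as far as the arm can. A call with a number of a shift or a turn outside -1 to 1 is refused whole. A call with a gripper value outside its range is refused whole. OPENING is the opening, from 0 (shut) to 1 (fully open), set as the call begins (- or left out, the last holds). The fingers move at their own pace and stop on an object; FORCE is the grip in N (left out, the last holds). Time passes only in rows, so rows that repeat a pose let the fingers close. It gives the time, the measured TCP pose, the force, the opening and the grip force at its end, in the units of the state.
- telemetry.get_obs(): the state, without advancing time (a new reading comes with each control period).
- cams.grab_frame(name): name is "scene" or "top" or "wrist"; returns a dict with "img" (420x560x3 uint8, red, green, blue), "range_z" (420x560 float32, m along the optical axis (not along the pixel's ray), 0 where there is no reading), "intrinsics" (3x3 intrinsics, pixels), "world_from_camera" (4x4, takes a point from camera to world coordinates). Camera axes: x right, y down, z forward; pixel columns grow to the right and rows downward; lengths in m; the calibration is good to about 2 mm. A picture is of the moment at which its call begins.
- order.finish_job(): hands the job in; it is judged then, once.
Trained networks look in a picture, given as the dict that the camera call returned (one of the last four; its "shot" number tells which), for a name from the list of things; names that differ only in an ending like _2 or _b are one class to them, and where a whole thing is asked for, a point or a joint stands for the part that bears it (a point fixed in the world has none). Each returns a list of dicts, best first, with "conf" (0 to 1); they miss things now and then, are a little off and sometimes report something else, mostly with a low value. They report only what shows in the picture. A call takes as long as a camera call. They do not tell look-alikes from the thing itself.
- cams.silhouettes(name, picture): "mask" (420x560 bool, what is visible of it) and "centre" ([column, row] in pixels, amid what is visible of it).
The state is a dict: "time": time; "q": joint angles; "joint_velocities": joint speeds; "joint_efforts": joint torques, N m; "tcp_pos": TCP position; "orientation": TCP orientation; "ft_force": force on the tool from outside, world axes, zero at the start; "torque": the same for the moment, N m; "width": finger opening in m; "grasp_force": force on a finger pad.
Only numpy, scipy, OpenCV 4.12 (cv2) and the standard library are available. Lean on these libraries where they do the work, as an engineer would, in place of code of your own. Each camera call takes 0.05 s, during which the arm holds its last target. There are 200 camera calls.

## Task

Put the four timber-lidded spice jars away in the wooden spice rack, one to a bay in order of height: the tallest at the rack's high end, the smallest at its low end, the two alike in the middle, either way round. The tallest is still at the back of the white tip-out bin under the wire shelf, so tip the bin forward to lift it out, and leave the bin tipped back shut at the end. Set the jars down gently, standing upright, and leave everything else where it is.

Things in the scene. Friction and masses are not known exactly. Their poses are not given: they have to be found in the camera images.
- spice_tall: The tallest jar. Round glass spice jar, timber lid fixed on; 105 mm tall over the lid, 52 mm across, about 150 g, contents green, dark lid. In the bin's rear pocket; with the bin tipped it leans too (up to 0.1 rad more). Reach in and lift out along its axis, gripping across the bin's y (a hand held plumb may meet the shelf). Origin: centre of its underside; z up its axis.
- spice_mid_a: One of the two middle jars. Round glass spice jar, timber lid fixed on; 88 mm tall over the lid, 47 mm across, about 145 g, contents brown. On the worktop. Origin: centre of its underside; z up its axis.
- spice_mid_b: The other middle jar, same size. Round glass spice jar, timber lid fixed on; 88 mm tall over the lid, 47 mm across, about 135 g, contents red. On the worktop. Origin: centre of its underside; z up its axis.
- spice_small: The smallest jar. Round glass spice jar, timber lid fixed on; 70 mm tall over the lid, 42 mm across, about 140 g, contents white. On the worktop. Origin: centre of its underside; z up its axis.
- spice_rack: Low wooden rack, fixed, 96 (x) by 316 mm (y, high end at +y). Bay centres at y = +111, +37, -37, -111 mm, x = 0; floors 12 mm up; 70 mm wide between 20 mm high dividers. Brass rails (6 mm) along both sides at x = +-41 mm fall from 52 mm height at the high end to 27 at the low. Jars stand about 25 mm apart: grip them across x, above the rails. Origin: centre of underside, on the worktop.
- bin_stand: Fixed wooden stand of the tip-out bin, 212 mm wide (y), 140 deep; side cheeks 60 mm high; wire shelf on posts, 176 mm high, over the bin's rear only (x from +50 to +102 mm). Origin: on its underside, 36 mm in front of the middle; -x is its front. The bin turns about the line x = -30 mm, z = 14 mm, along y.
- tip_bin (a joint): Tilt of the white bin, rad: 0 shut (upright), grows as its top tips forward (to the stand's -x); stop at 0.40. Tip it fully to bring the jar out in front of the wire shelf. The stiff hinge keeps it where it is left; 5 to 8 N at the lip moves it. To shut it, push the front wall back near its lip.
- bin_lip (a point): Middle of the top edge of the bin's front wall (6 mm thick, lip 8 mm, 184 mm wide), 127 mm above the hinge line. x points into the bin, z up the wall. Behind the wall an empty compartment, 50 mm deep (x), lets shut fingertips hook the wall and draw it forward; then a divider 60 mm high and the pocket, 56 mm deep, walls 70 mm high, floor 5 mm; jar axis near x = 85 mm.
- mill: Bystander: dark wooden pepper mill, 58 mm in diameter, 160 mm tall. Origin: centre of its underside.
- tin_short: Bystander: short food tin, 76 mm in diameter, 58 mm tall. Origin: centre of its underside.
Mind the look-alikes: they are no part of the job. What is shaped like the spice_mid_b but pink or purple is not meant.

How it is judged:
By the outcome, as a careful person would: the job done as asked, in the order asked, and still so for the second after the job is handed in, with the robot touching nothing.
It also fails if it takes over 138 s, if anything falls off the work surface, if the arm or the gripper's body presses on something with over 40 N, if the wrist force passes 120 N, or if a joint passes its speed limit or range.

## Working session

There is one attempt and no reset: what is moved stays moved. The work goes in short steps, Python scripts to look and compute and a shell command to move; the robot and the scene stay as the last step left them, time stands still between calls to the robot, and variables do not carry over. Pictures are saved under pics/ and viewed, at most 14 in all, crops included, and the job is handed in when it is done.

```bash
ls; mkdir -p pics; cat > h.py <<'E'
import numpy as np, cv2
from scipy.spatial.transform import Rotation as R
from cell import telemetry, cams, order, env
def pts(f,mask=None):
    z=f["range_z"]; K=f["intrinsics"]; T=f["world_from_camera"]
    v,u=np.nonzero((z>0)&(mask if mask is not None else True))
    d=z[v,u]; P=np.c_[(u-K[0,2])*d/K[0,0],(v-K[1,2])*d/K[1,1],d]
    return P@T[:3,:3].T+T[:3,3],np.c_[u,v]
def save(f,n): cv2.imwrite(f"pics/{n}.png",f["img"][:,:,::-1])
E
python3 - <<'E'
from h import *
o=telemetry.get_obs(); print({k:np.round(v,3) for k,v in o.items()}, env.pinch_z)
for c in ("top","scene"):
    f=cams.grab_frame(c); save(f,c+"0")
    print(c,np.round(f["world_from_camera"],3).tolist())
    for n in ["spice_tall","spice_mid_a","spice_mid_b","spice_small","spice_rack","bin_stand","tip_bin","mill","tin_short"]:
        for d in cams.silhouettes(n,f):
            if d["conf"]<.3: continue
            m=d["mask"]; P,uv=pts(f,m)
            col=f["img"][m].mean(0).astype(int)
            print(n,round(d["conf"],2),np.round(d["centre"]),m.sum(),"col",col,"lo",np.round(np.percentile(P,2,axis=0),3),"hi",np.round(np.percentile(P,98,axis=0),3))
E
```

```text
pics
{'time': np.float64(0.0), 'q': array([ 1.273,  0.469, -0.049,  1.534,  0.024,  1.141, -0.082]), 'joint_velocities': array([ 0.002, -0.   ,  0.   , -0.002, -0.   , -0.   ,  0.002]), 'joint_efforts': array([-0.0000e+00, -5.0797e+01, -8.0000e-02, -2.3615e+01, -6.1000e-02,
        3.8000e-02,  0.0000e+00]), 'tcp_pos': array([ 0.179, -0.65 ,  0.222]), 'orientation': array([-3.14 ,  0.   ,  0.269]), 'ft_force': array([-0.082,  0.361,  0.088]), 'torque': array([-0.002, -0.078, -0.047]), 'grasp_force': np.float64(0.0), 'width': np.float64(0.087)} 0.0187
top [[0.045, -0.977, 0.208, 0.352], [-0.999, -0.044, 0.01, -0.004], [-0.001, -0.209, -0.978, 0.988], [0.0, 0.0, 0.0, 1.0]]
spice_tall 0.86 [175. 172.] 531 col [42 34 24] lo [0.595 0.219 0.02 ] hi [0.64  0.268 0.127]
spice_tall 0.5 [282. 174.] 668 col [28 16  9] lo [ 0.608 -0.029  0.009] hi [0.653 0.019 0.159]
spice_mid_a 0.79 [394. 300.] 527 col [54 28 68] lo [ 0.318 -0.318 -0.   ] hi [ 0.361 -0.253  0.091]
spice_mid_a 0.68 [336. 244.] 399 col [95 84 60] lo [ 0.445 -0.161  0.011] hi [ 0.487 -0.119  0.092]
spice_mid_a 0.66 [355. 295.] 419
[... 1941 characters left out ...]
0.005] hi [ 0.465 -0.244  0.089]
spice_small 0.81 [297. 255.] 545 col [120 114 102] lo [ 0.441 -0.028 -0.   ] hi [0.51  0.02  0.071]
spice_rack 0.61 [327. 220.] 2126 col [121 104  67] lo [ 0.478 -0.377 -0.   ] hi [ 0.641 -0.064  0.083]
bin_stand 0.97 [164. 256.] 7512 col [89 87 78] lo [0.525 0.15  0.007] hi [0.759 0.357 0.175]
tip_bin 0.66 [177. 256.] 4926 col [95 96 90] lo [0.527 0.162 0.018] hi [0.649 0.342 0.14 ]
mill 0.63 [260. 213.] 1000 col [51 37 24] lo [ 0.606 -0.022  0.005] hi [0.644 0.022 0.149]
tin_short 0.96 [241. 212.] 666 col [110 112 102] lo [ 0.689 -0.023  0.003] hi [0.761 0.042 0.058]
tin_short 0.7 [175. 260.] 5001 col [95 96 90] lo [0.527 0.161 0.018] hi [0.649 0.342 0.14 ]
```

View pics/top0.png

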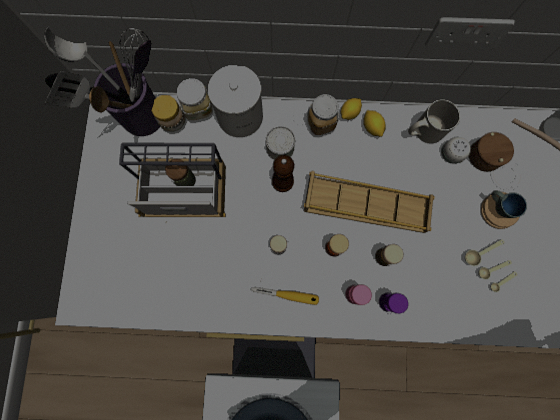

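View pics/scene0.png

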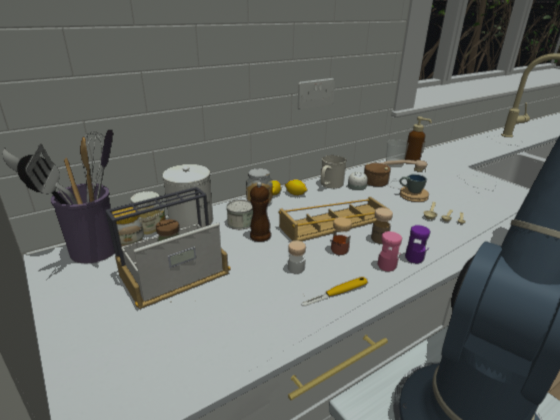

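The pictures show the small jar at top (278,244), the red one at (337,244), the brown one at (390,255) and the rack at (368,202). The bin is at (178,185). The pink and purple jars at (360,295) and (395,303) are the look-alikes, so I leave those alone. Next I measure exact poses.

```bash
python3 - <<'E'
from h import *
ft=cams.grab_frame("top"); fs=cams.grab_frame("scene")
def near(f,c,h,rad=.045):
    P,uv=pts(f); k=(np.hypot(*(P[:,:2]-c).T)<rad)&(P[:,2]>h-.006)&(P[:,2]<h+.012); return P[k]
for n,c,h in [("small",(.462,0),.07),("red",(.466,-.14),.088),("brown",(.445,-.264),.088),("pink",(.353,-.19),.088),("mill",(.635,-.003),.16)]:
    for f in (ft,fs):
        p=near(f,c,h)
        if len(p)>5:
            (x,y),r=cv2.minEnclosingCircle(p[:,:2].astype(np.float32)); print(n,len(p),np.round([x,y,r,p[:,2].mean()],4),np.round(p.mean(0),4))
# rack
for f in (ft,fs):
    d=cams.silhouettes("spice_rack",f)[0]; P,uv=pts(f,d["mask"])
    k=(P[:,2]>.004)&(P[:,2]<.065)&(P[:,0]>.5)
    P=P[k]; r=cv2.minAreaRect(P[:,:2].astype(np.float32)); print("rack",r)
    b=cv2.boxPoints(r);print(np.round(b,3).tolist())
    a=np.linalg.svd(P[:,:2]-P[:,:2].mean(0),full_matrices=False)[2][0]; a=a*np.sign(a[1])
    s=(P[:,:2]-r[0])@a; 
    print("axis",a,"yaw",np.arctan2(-a[0],a[1]))
    for lo in np.arange(-.16,.16,.04):
        q=P[(s>lo)&(s<lo+.04)]; print(round(lo,2),len(q),np.round(np.percentile(q[:,2],[90,98]),3) if len(q) else"")
# bin lip: highest points of bin
for f in (ft,fs):
    d=cams.silhouettes("tip_bin",f)[0]; P,uv=pts(f,d["mask"]); 
    L=P[(P[:,2]>.134)&(P[:,2]<.148)&(P[:,0]<.575)]; r=cv2.minAreaRect(L[:,:2].astype(np.float32)); print("lip",len(L),r,L.mean(0),np.round(cv2.boxPoints(r),3).tolist())
    a=np.linalg.svd(L[:,:2]-L[:,:2].mean(0),full_matrices=False)[2][0];a*=np.sign(a[1]);print("yaw",np.arctan2(-a[0],a[1]))
    P,uv=pts(f); k=(P[:,2]>.165)&(P[:,2]<.185)&(P[:,1]>.1)&(P[:,1]<.4)&(P[:,0]>.5)&(P[:,0]<.75); q=P[k]; r=cv2.minAreaRect(q[:,:2].astype(np.float32));print("shelf",len(q),r)
    k=(P[:,2]>.05)&(P[:,2]<.065)&(P[:,1]>.1)&(P[:,1]<.4)&(P[:,0]>.5)&(P[:,0]<.75); q=P[k]; r=cv2.minAreaRect(q[:,:2].astype(np.float32));print("cheeks",len(q),r)
    d=cams.silhouettes("spice_tall",f)[0]; P,uv=pts(f,d["mask"]); q=P[P[:,2]>np.percentile(P[:,2],60)]; print("tall",q.mean(0),np.percentile(P[:,2],98))
E
```

```text
small 235 [ 0.4635 -0.0008  0.0206  0.0704] [ 0.4629 -0.0007  0.0704]
small 167 [ 0.4604 -0.0007  0.0214  0.0692] [0.4582 0.0017 0.0692]
red 308 [ 0.4675 -0.1418  0.023   0.0884] [ 0.467  -0.1413  0.0884]
red 162 [ 0.4648 -0.1405  0.0235  0.0871] [ 0.4622 -0.1388  0.0871]
brown 314 [ 0.4495 -0.2678  0.0233  0.0883] [ 0.4491 -0.2668  0.0883]
brown 144 [ 0.4469 -0.2657  0.0241  0.087 ] [ 0.4443 -0.2644  0.087 ]
pink 335 [ 0.354  -0.1944  0.0233  0.0884] [ 0.3539 -0.1934  0.0884]
pink 193 [ 0.3515 -0.1929  0.0232  0.0872] [ 0.3494 -0.1902  0.0872]
mill 23 [ 0.6362 -0.0045  0.0047  0.1586] [ 0.6373 -0.0046  0.1586]
mill 15 [ 0.6347 -0.0039  0.0052  0.1573] [ 0.6341 -0.0031  0.1573]
rack ((0.5845327973365784, -0.22386901080608368), (0.3201364576816559, 0.10067512094974518), 82.24713134765625)
[[0.5130000114440918, -0.37599998712539673], [0.6129999756813049, -0.3889999985694885], [0.656000018119812, -0.07199999690055847], [0.5559999942779541, -0.057999998331069946]]
axis [0.13801122 0.99043067] yaw -0.13845313851811317
-0.16 662 [0.036 0.038]
-0.12 573 [0.032 0.036]
-0.08 619 [0.036 0.039]
-0.04 554 [0.04  0.043]
0.0 644 [0.042 0.046]
0.04 603 [0.046 0.049]
0.08 603 [0.049 0.053]
0.12 560 [0.062 0.064]
rack ((0.5797327160835266, -0.22083289921283722), (0.3156808316707611, 0.09919635206460953), 83.24565887451172)
[[0.5120000243186951, -0.3720000088214874], [0.6100000143051147, -0.382999986410141], [0.6480000019073486, -0.07000000029802322], [0.5490000247955322, -0.057999998331069946]]
axis [0.05993442 0.99820232] yaw -0.05997036506330522
-0.16 185 [0.033 0.036]
-0.12 129 [0.031 0.036]
-0.08 311 [0.032 0.037]
-0.04 125 [0.038 0.042]
0.0 139 [0.014 0.043]
0.04 271 [0.043 0.047]
0.08 243 [0.047 0.051]
0.12 443 [0.059 0.062]Traceback (most recent call last):
  File "<stdin>", line 23, in <module>
IndexError: list index out of range
```

```bash
python3 - <<'E'
from h import *
for c in ("top","scene"):
    f=cams.grab_frame(c)
    P,uv=pts(f); box=(P[:,1]>.1)&(P[:,1]<.4)&(P[:,0]>.48)&(P[:,0]<.78); P=P[box]
    L=P[(P[:,2]>.132)&(P[:,2]<.150)&(P[:,0]<.575)]; print(c,"lip",len(L),L.mean(0),np.percentile(L[:,2],[2,98]))
    if len(L)>10:
        r=cv2.minAreaRect(L[:,:2].astype(np.float32)); print(r,np.round(cv2.boxPoints(r),3).tolist())
        a=np.linalg.svd(L[:,:2]-L[:,:2].mean(0),full_matrices=False)[2][0];a*=np.sign(a[1]);print("yaw",np.arctan2(-a[0],a[1]))
    for n,lo,hi in(("shelf",.168,.185),("cheeks",.052,.066)):
        q=P[(P[:,2]>lo)&(P[:,2]<hi)]; r=cv2.minAreaRect(q[:,:2].astype(np.float32));print(n,len(q),np.round(q[:,2].mean(),4),r,np.round(cv2.boxPoints(r),3).tolist())
    for d in cams.silhouettes("spice_tall",f)[:1]:
        p,uv=pts(f,d["mask"]); p=p[(p[:,2]>.1)&(p[:,0]>.57)]; print("tall",len(p),p.mean(0),np.percentile(p,[2,98],axis=0))
    if c=="top":
        cv2.imwrite("pics/crop.png",cv2.resize(f["img"][130:225,110:240,::-1],None,fx=5,fy=5,interpolation=cv2.INTER_CUBIC))
E
```

```text
top lip 322 [0.53460507 0.24574585 0.13998719] [0.13370174 0.14375791]
((0.5346910357475281, 0.24839231371879578), (0.007540097925812006, 0.18532951176166534), 2.4217307567596436) [[0.5270000100135803, 0.3409999907016754], [0.5350000262260437, 0.15600000321865082], [0.5419999957084656, 0.15600000321865082], [0.5350000262260437, 0.3409999907016754]]
yaw 0.04140539256486951
shelf 1011 0.1753 ((0.6845036149024963, 0.2576492130756378), (0.14652614295482635, 0.21699994802474976), 2.1093506813049316) [[0.6069999933242798, 0.3630000054836273], [0.6150000095367432, 0.1469999998807907], [0.7620000243186951, 0.15199999511241913], [0.7540000081062317, 0.36899998784065247]]
cheeks 1104 0.0591 ((0.6542619466781616, 0.24553248286247253), (0.25013405084609985, 0.29785752296447754), 2.5123753547668457) [[0.5230000019073486, 0.3889999985694885], [0.5360000133514404, 0.09099999815225601], [0.7860000133514404, 0.10199999809265137], [0.7730000019073486, 0.4000000059604645]]
tall 337 [0.61555155 0.24265975 0.12318249] [[0.59632274 0.22004196 0.10919957]
 [0.64215631 0.26726941 0.12728584]]
scene lip 435 
[... 368 characters left out ...]
00 0.1738 ((0.6810864210128784, 0.25972822308540344), (0.14607609808444977, 0.21981237828731537), 2.4618780612945557) [[0.6029999852180481, 0.3659999966621399], [0.6129999756813049, 0.1469999998807907], [0.7590000033378601, 0.15299999713897705], [0.7490000128746033, 0.37299999594688416]]
cheeks 1157 0.059 ((0.6532056331634521, 0.24607564508914948), (0.25327247381210327, 0.29946169257164), 2.1933677196502686) [[0.5210000276565552, 0.39100000262260437], [0.5320000052452087, 0.09200000017881393], [0.7850000262260437, 0.10100000351667404], [0.7739999890327454, 0.4009999930858612]]
tall 339 [0.6100509  0.24776227 0.1204123 ] [[0.59287758 0.22349903 0.10761736]
 [0.63835892 0.26922111 0.1255017 ]]
```

View pics/crop.png

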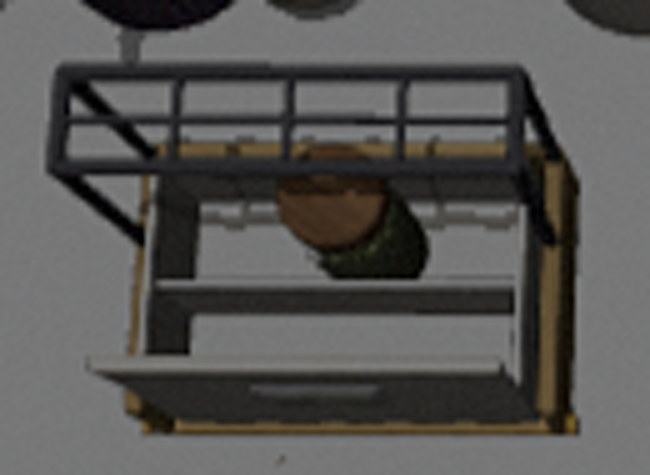

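The bin is shut: lip centre about (0.533, 0.2485, 0.141), yaw 0.042. The tall jar's lid is near (0.619, 0.245), under the shelf edge at crop row 165. The rack's high end is at +y. Next, a planning helper.

```bash
cat > plan.py <<'E'
import sys,json
from h import *
# waypoints: [[x,y,z,roll,pitch,yaw],...]; prints typed-row numbers for each, relative to the previous one
o=telemetry.get_obs(); p=np.array(o["tcp_pos"]); r=R.from_euler("xyz",o["orientation"])
for w in json.loads(sys.argv[1]):
    p2=np.array(w[:3]); r2=R.from_euler("xyz",w[3:])
    s=r.inv().apply(p2-p); t=(r.inv()*r2).as_rotvec()
    n=max(np.linalg.norm(s)/.0417,np.degrees(np.linalg.norm(t))/7.16)
    print(w[:3],np.round(np.r_[s/.25,t/np.pi],4).tolist(),"rows",round(n,1)); p,r=p2,r2
E
python3 plan.py '[[0.32,-0.42,0.24,3.1416,0,1.437],[0.448,-0.267,0.20,3.1416,0,1.437],[0.448,-0.267,0.046,3.1416,0,1.437],[0.448,-0.267,0.196,3.1416,0,1.437],[0.577,-0.259,0.196,3.1416,0,1.437]]'
```

```text
[0.32, -0.42, 0.24] [0.7877, -0.7405, -0.0696, 0.0, 0.0, -0.3719] rows 9.3
[0.448, -0.267, 0.2] [0.6748, 0.4258, 0.16, 0.0, 0.0, 0.0] rows 4.9
[0.448, -0.267, 0.046] [-0.0, 0.0, 0.616, 0.0, 0.0, 0.0] rows 3.7
[0.448, -0.267, 0.196] [0.0, -0.0, -0.6, 0.0, 0.0, 0.0] rows 3.6
[0.577, -0.259, 0.196] [0.1005, 0.5071, -0.0, 0.0, 0.0, 0.0] rows 3.1
```

```bash
python3 -m jog '[0.79,-0.74,-0.07,0,0,-0.372, 0.79,-0.74,-0.07,0,0,-0.372, 0.79,-0.74,-0.07,0,0,-0.372, 0.79,-0.74,-0.07,0,0,-0.372, 0.79,-0.74,-0.07,0,0,-0.372, 0.79,-0.74,-0.07,0,0,-0.372, 0.79,-0.74,-0.07,0,0,-0.372, 0.79,-0.74,-0.07,0,0,-0.372]' 1 20
sleep 0; python3 plan.py '[[0.448,-0.267,0.20,3.1416,0,1.437]]'
```

```text
time: 2.12
tcp_pos: [0.3249, -0.4145, 0.2411]
orientation: [3.14, -0.001, 1.285]
ft_force: [0.9, -0.2, -0.3]
width: 0.0867
grasp_force: 0.0
[0.448, -0.267, 0.2] [0.7049, 0.3057, 0.1661, 0.0007, -0.0003, -0.0485] rows 4.7
```

```bash
python3 -m jog '[0.705,0.306,0.166,0,0,-0.0485, 0.705,0.306,0.166,0,0,-0.0485, 0.705,0.306,0.166,0,0,-0.0485, 0.705,0.306,0.166,0,0,-0.0485, 0.705,0.306,0.166,0,0,-0.0485, 0.705,0.306,0.166,0,0,-0.0485, 0.705,0.306,0.166,0,0,-0.0485, 0.705,0.306,0.166,0,0,-0.0485]' 1 20
python3 - <<'E'
from h import *
f=cams.grab_frame("wrist"); save(f,"w1")
P,uv=pts(f); o=telemetry.get_obs(); print(o["tcp_pos"],o["orientation"])
for n,c,h in [("brown",(.448,-.267),.088),("red",(.466,-.141),.088)]:
    k=(np.hypot(*(P[:,:2]-c).T)<.04)&(abs(P[:,2]-h)<.008); p=P[k]
    if len(p)>20: print(n,len(p),cv2.minEnclosingCircle(p[:,:2].astype(np.float32)),p[:,2].mean())
E
python3 plan.py '[[0.448,-0.267,0.046,3.1416,0,1.437]]'
```

```text
time: 2.78
tcp_pos: [0.4456, -0.2753, 0.1986]
orientation: [-3.141, 0.001, 1.42]
ft_force: [-0.7, -0.6, 0.1]
width: 0.0868
grasp_force: 0.0
[ 0.44527385 -0.2758973   0.19872769] [-3.14151543e+00  9.84288427e-04  1.41886865e+00]
brown 2533 ((0.44967496395111084, -0.26826485991477966), 0.023246632888913155) 0.0876476052894494
red 3243 ((0.46763983368873596, -0.14215393364429474), 0.02300209179520607) 0.0877240069520705
[0.448, -0.267, 0.046] [0.0374, 0.0054, 0.6109, -0.0, 0.0003, -0.0058] rows 3.7
```

View pics/w1.png

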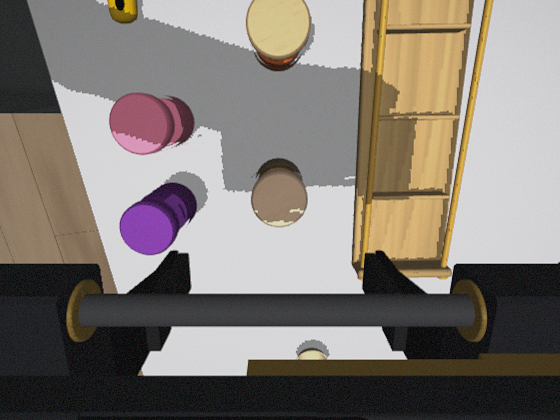

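Brown is at pixel (279,195), between the fingers, with the rack to its right. I centre on it and descend.

```bash
python3 plan.py '[[0.4495,-0.268,0.16,3.1416,0,1.437],[0.4495,-0.268,0.046,3.1416,0,1.437]]'
python3 - <<'E'
from h import *
f=cams.grab_frame("wrist"); P,uv=pts(f); c=np.array([.5835,-.223])
for y in (-.134,):
    ax=np.array([.1336,.991]); ex=np.array([.991,-.1336])
    s=(P[:,:2]-c)@ax; e=(P[:,:2]-c)@ex
    h=52-25*(.158-s)/.316; k=(abs(s)<.15)&(abs(abs(e)-.041)<.012)&(abs(P[:,2]*1000-h)<4)
    for sg in (1,-1):
        q=k&(e*sg>0)
        if q.sum()>50: print(sg,q.sum(),"x off",np.median(e[q]),"slope",np.polyfit(s[q],e[q],1),s[q].min(),s[q].max())
    k=(abs(e)<.03)&(abs(s)<.158)&(abs(P[:,2]-.032)<.002); print("div s",np.histogram(s[k],bins=np.arange(-.16,.165,.005))[0])
E
```

```text
[0.4495, -0.268, 0.16] [0.0339, 0.0119, 0.1549, -0.0, 0.0003, -0.0058] rows 1.0
[0.4495, -0.268, 0.046] [-0.0, 0.0, 0.456, 0.0, 0.0, 0.0] rows 2.7
1 1962 x off 0.03937661195777162 slope [0.00232118 0.03963969] -0.14996757402277217 0.08546776470005413
-1 1728 x off -0.04197549115913883 slope [-0.00234653 -0.04166001] -0.14985823141178353 0.08674580751251977
div s [  0  64  35   0   0   0   0   0   0   0   0   0   0   0   0   0 170  90
   0   0   0   0   0   0   0   0   0   0   0   0   0 302   3   0   0   0
   0   0   0   0   0   0   0   0   0  18 352   0   0   0   0   0   0   0
   0   0   0   0   0   0   0   0   0   0]
```

```bash
python3 -m jog '[0.034,0.012,0.155,0,0,-0.006, 0.034,0.012,0.155,0,0,-0.006, 0.034,0.012,0.3,0,0,-0.006, 0.034,0.012,0.45,0,0,-0.006, 0.034,0.012,0.55,0,0,-0.006, 0.034,0.012,0.611,0,0,-0.006, 0.034,0.012,0.611,0,0,-0.006, 0.034,0.012,0.611,0,0,-0.006]' 1 20
python3 -m jog '[0,0,0,0,0,0, 0,0,0,0,0,0, 0,0,0,0,0,0, 0,0,0,0,0,0, 0,0,0,0,0,0, 0,0,0,0,0,0, 0,0,0,0,0,0, 0,0,0,0,0,0]' 0.3 20
python3 plan.py '[[0.4495,-0.268,0.17,3.1416,0,1.437],[0.577,-0.2615,0.17,3.1416,0,1.437]]'
```

```text
time: 3.55
tcp_pos: [0.4498, -0.2675, 0.0461]
orientation: [-3.141, 0.0, 1.438]
ft_force: [-0.4, -0.4, 0.9]
width: 0.0869
grasp_force: 0.0
time: 4.22
tcp_pos: [0.4501, -0.2665, 0.0459]
orientation: [-3.141, 0.0, 1.44]
ft_force: [-0.4, 0.0, 2.1]
width: 0.0471
grasp_force: 19.9
[0.4495, -0.268, 0.17] [-0.0064, -0.0017, -0.4964, -0.0001, 0.0001, 0.001] rows 3.0
[0.577, -0.2615, 0.17] [0.0938, 0.502, -0.0, 0.0, 0.0, 0.0] rows 3.1
```

```bash
python3 -m jog '[0,0,-0.1,0,0,0, 0,0,-0.25,0,0,0, 0,0,-0.4,0,0,0, 0,0,-0.5,0,0,0, 0.03,0.15,-0.5,0,0,0, 0.06,0.3,-0.5,0,0,0, 0.088,0.44,-0.5,0,0,0, 0.088,0.5,-0.5,0,0,0]'
python3 -m jog '[0,0,0,0,0,0, 0,0,0,0,0,0, 0,0,0,0,0,0, 0,0,0,0,0,0]'
python3 plan.py '[[0.577,-0.2615,0.08,3.1416,0,1.437],[0.577,-0.2615,0.0585,3.1416,0,1.437]]'
```

```text
time: 4.88
tcp_pos: [0.5817, -0.2585, 0.1709]
orientation: [3.138, -0.002, 1.443]
ft_force: [0.2, 0.0, -1.2]
width: 0.0473
grasp_force: 19.9
time: 5.22
tcp_pos: [0.5755, -0.2614, 0.1705]
orientation: [-3.14, 0.0, 1.439]
ft_force: [-1.0, -0.4, -1.8]
width: 0.0471
grasp_force: 19.9
[0.577, -0.2615, 0.08] [0.0006, 0.0067, 0.3618, -0.0005, 0.0001, 0.0006] rows 2.2
[0.577, -0.2615, 0.0585] [-0.0, 0.0, 0.086, 0.0, 0.0, 0.0] rows 0.5
```

```bash
python3 -m jog '[0,0.006,0.1,0,0,0, 0,0.006,0.22,0,0,0, 0,0.006,0.32,0,0,0, 0,0.006,0.37,0,0,0, 0,0.006,0.39,0,0,0, 0,0.006,0.405,0,0,0, 0,0.006,0.417,0,0,0, 0,0.006,0.425,0,0,0]'
python3 -m jog '[0,0,0.006,0,0,0, 0,0,0.012,0,0,0, 0,0,0.018,0,0,0, 0,0,0.022,0,0,0, 0,0,0.024,0,0,0, 0,0,0.024,0,0,0]'
```

```text
time: 5.88
tcp_pos: [0.5795, -0.2615, 0.0657]
orientation: [3.139, 0.001, 1.44]
ft_force: [0.9, 0.5, -1.0]
width: 0.047
grasp_force: 19.9
time: 6.38
tcp_pos: [0.5785, -0.2612, 0.0585]
orientation: [-3.142, 0.0, 1.44]
ft_force: [-0.5, 0.4, -2.6]
width: 0.0472
grasp_force: 19.9
```

```bash
python3 -m jog '[0,0,0.003,0,0,0, 0,0,0.005,0,0,0, 0,0,0.005,0,0,0]'
python3 -m jog '[0,0,0,0,0,0, 0,0,0,0,0,0, 0,0,0,0,0,0, 0,0,0,0,0,0, 0,0,0,0,0,0]' 0.85
python3 -m jog '[0,0,-0.06,0,0,0, 0,0,-0.2,0,0,0, 0,0,-0.35,0,0,0, 0,0,-0.5,0,0,0, 0,0,-0.5,0,0,0, 0,0,-0.5,0,0,0]' 1
python3 plan.py '[[0.4675,-0.142,0.18,3.1416,0,1.437],[0.4675,-0.142,0.046,3.1416,0,1.437]]'
```

```text
time: 6.63
tcp_pos: [0.5788, -0.2612, 0.0579]
orientation: [3.141, 0.0, 1.44]
ft_force: [-1.7, 0.4, 2.7]
width: 0.0473
grasp_force: 19.9
time: 7.05
tcp_pos: [0.5786, -0.2612, 0.0572]
orientation: [3.141, -0.0, 1.44]
ft_force: [-0.7, 0.1, 1.0]
width: 0.0709
grasp_force: 0.0
time: 7.55
tcp_pos: [0.5802, -0.2616, 0.1852]
orientation: [3.136, 0.002, 1.44]
ft_force: [-0.5, 0.2, -1.2]
width: 0.0867
grasp_force: 0.0
[0.4675, -0.142, 0.18] [0.4154, -0.5095, 0.0173, 0.0018, 0.0005, 0.0009] rows 3.9
[0.4675, -0.142, 0.046] [-0.0, 0.0, 0.536, 0.0, 0.0, 0.0] rows 3.2
```

```bash
python3 -m jog '[0.1,-0.12,0.01,0,0,0, 0.2,-0.25,0.01,0,0,0, 0.3,-0.37,0.01,0,0,0, 0.38,-0.46,0.01,0,0,0, 0.41,-0.507,0.01,0,0,0, 0.414,-0.507,0.01,0,0,0, 0.414,-0.507,0.01,0,0,0, 0.414,-0.507,0.01,0,0,0]' 1
python3 plan.py '[[0.4675,-0.142,0.046,3.1416,0,1.437]]'
```

```text
time: 8.22
tcp_pos: [0.4668, -0.1429, 0.1793]
orientation: [-3.142, -0.0, 1.439]
ft_force: [0.9, -0.1, 0.1]
width: 0.0872
grasp_force: 0.0
[0.4675, -0.142, 0.046] [0.0038, 0.0022, 0.5334, -0.0, -0.0, 0.0006] rows 3.2
```

```bash
python3 -m jog '[0.004,0.002,0.1,0,0,0, 0.004,0.002,0.23,0,0,0, 0.004,0.002,0.35,0,0,0, 0.004,0.002,0.46,0,0,0, 0.004,0.002,0.515,0,0,0, 0.004,0.002,0.533,0,0,0, 0.004,0.002,0.533,0,0,0, 0.004,0.002,0.533,0,0,0]' 1
python3 -m jog '[0,0,0,0,0,0, 0,0,0,0,0,0, 0,0,0,0,0,0, 0,0,0,0,0,0, 0,0,0,0,0,0, 0,0,0,0,0,0, 0,0,0,0,0,0, 0,0,0,0,0,0]' 0.3 20
python3 plan.py '[[0.4675,-0.142,0.17,3.1416,0,1.437],[0.587,-0.188,0.17,3.1416,0,1.437]]'
```

```text
time: 8.88
tcp_pos: [0.4681, -0.1416, 0.0468]
orientation: [3.141, -0.0, 1.439]
ft_force: [-0.5, -0.1, 0.1]
width: 0.0868
grasp_force: 0.0
time: 9.55
tcp_pos: [0.4671, -0.1411, 0.0467]
orientation: [3.141, 0.0, 1.44]
ft_force: [0.2, 0.6, 1.2]
width: 0.0473
grasp_force: 20.0
[0.4675, -0.142, 0.17] [-0.0034, 0.0023, -0.4932, 0.0001, 0.0001, 0.001] rows 3.0
[0.587, -0.188, 0.17] [-0.1186, 0.4983, -0.0, 0.0, 0.0, 0.0] rows 3.1
```

Final TCP z for release: 0.0467+0.012−0.0005 ≈ 0.058.

```bash
python3 -m jog '[0,0,-0.1,0,0,0, 0,0,-0.25,0,0,0, 0,0,-0.4,0,0,0, 0,0,-0.5,0,0,0, -0.04,0.15,-0.5,0,0,0, -0.08,0.3,-0.5,0,0,0, -0.11,0.43,-0.5,0,0,0, -0.122,0.5,-0.5,0,0,0]'
python3 -m jog '[0,0,0,0,0,0, 0,0,0,0,0,0, 0,0,0,0,0,0, 0,0,0,0,0,0]'
python3 plan.py '[[0.587,-0.188,0.0695,3.1416,0,1.437],[0.587,-0.188,0.0585,3.1416,0,1.437]]'
```

```text
time: 10.22
tcp_pos: [0.5898, -0.1898, 0.1713]
orientation: [3.139, 0.0, 1.438]
ft_force: [0.6, -0.4, -2.4]
width: 0.0474
grasp_force: 20.0
time: 10.55
tcp_pos: [0.5857, -0.1871, 0.1713]
orientation: [-3.14, 0.0, 1.441]
ft_force: [0.3, -0.3, -2.0]
width: 0.0475
grasp_force: 20.0
[0.587, -0.188, 0.0695] [-0.0028, 0.006, 0.407, -0.0005, 0.0001, 0.0011] rows 2.4
[0.587, -0.188, 0.0585] [-0.0, 0.0, 0.044, 0.0, 0.0, 0.0] rows 0.3
```

```bash
python3 -m jog '[-0.002,0.004,0.1,0,0,0, -0.002,0.004,0.22,0,0,0, -0.002,0.004,0.32,0,0,0, -0.002,0.004,0.37,0,0,0, -0.002,0.004,0.395,0,0,0, -0.002,0.004,0.41,0,0,0, -0.002,0.004,0.42,0,0,0, -0.002,0.004,0.425,0,0,0]'
python3 -m jog '[0,0,0.006,0,0,0, 0,0,0.012,0,0,0, 0,0,0.018,0,0,0, 0,0,0.022,0,0,0, 0,0,0.026,0,0,0, 0,0,0.026,0,0,0]'
```

```text
time: 11.22
tcp_pos: [0.5888, -0.1883, 0.0664]
orientation: [3.139, 0.0, 1.44]
ft_force: [-0.7, 0.2, -1.7]
width: 0.0471
grasp_force: 20.0
time: 11.72
tcp_pos: [0.5879, -0.1883, 0.0588]
orientation: [3.142, 0.0, 1.44]
ft_force: [-0.6, 0.1, -0.8]
width: 0.0471
grasp_force: 20.0
```

```bash
python3 -m jog '[0,0,0.002,0,0,0, 0,0,0.004,0,0,0, 0,0,0.004,0,0,0]'
python3 -m jog '[0,0,0,0,0,0, 0,0,0,0,0,0, 0,0,0,0,0,0, 0,0,0,0,0,0, 0,0,0,0,0,0]' 0.85
python3 -m jog '[0,0,-0.06,0,0,0, 0,0,-0.2,0,0,0, 0,0,-0.35,0,0,0, 0,0,-0.5,0,0,0, 0,0,-0.5,0,0,0, 0,0,-0.5,0,0,0, 0,0,-0.5,0,0,0]' 1
python3 plan.py '[[0.463,-0.001,0.18,3.1416,0,1.437],[0.463,-0.001,0.031,3.1416,0,1.437]]'
```

```text
time: 11.97
tcp_pos: [0.588, -0.1883, 0.0587]
orientation: [3.141, 0.001, 1.44]
ft_force: [-2.7, 0.3, 4.8]
width: 0.0474
grasp_force: 20.0
time: 12.38
tcp_pos: [0.5879, -0.1883, 0.0577]
orientation: [3.142, -0.0, 1.44]
ft_force: [-0.8, -0.3, 0.4]
width: 0.0706
grasp_force: 0.0
time: 12.97
tcp_pos: [0.5874, -0.1883, 0.1825]
orientation: [-3.141, 0.0, 1.44]
ft_force: [-0.8, -0.4, -1.4]
width: 0.0868
grasp_force: 0.0
[0.463, -0.001, 0.18] [0.678, -0.5913, 0.0099, -0.0002, 0.0001, 0.0009] rows 5.4
[0.463, -0.001, 0.031] [-0.0, 0.0, 0.596, 0.0, 0.0, 0.0] rows 3.6
```

```bash
python3 -m jog '[0.12,-0.11,0,0,0,0, 0.25,-0.22,0,0,0,0, 0.38,-0.33,0,0,0,0, 0.5,-0.44,0,0,0,0, 0.61,-0.53,0,0,0,0, 0.678,-0.591,0,0,0,0, 0.678,-0.591,0,0,0,0, 0.678,-0.591,0,0,0,0]' 1
python3 -m jog '[0,0,0,0,0,0, 0,0,0,0,0,0]' 1
python3 plan.py '[[0.463,-0.001,0.031,3.1416,0,1.437]]'
```

```text
time: 13.63
tcp_pos: [0.4621, -0.0003, 0.1817]
orientation: [-3.139, 0.001, 1.443]
ft_force: [1.2, -0.7, -0.0]
width: 0.0871
grasp_force: 0.0
time: 13.8
tcp_pos: [0.4638, -0.0022, 0.1821]
orientation: [-3.141, 0.0, 1.438]
ft_force: [-0.5, -0.2, 0.1]
width: 0.0871
grasp_force: 0.0
[0.463, -0.001, 0.031] [0.0043, -0.0032, 0.6045, -0.0003, 0.0, 0.0003] rows 3.6
```

```bash
python3 -m jog '[0.004,-0.003,0.1,0,0,0, 0.004,-0.003,0.23,0,0,0, 0.004,-0.003,0.38,0,0,0, 0.004,-0.003,0.5,0,0,0, 0.004,-0.003,0.57,0,0,0, 0.004,-0.003,0.604,0,0,0, 0.004,-0.003,0.604,0,0,0, 0.004,-0.003,0.604,0,0,0]' 1
python3 -m jog '[0,0,0,0,0,0, 0,0,0,0,0,0, 0,0,0,0,0,0, 0,0,0,0,0,0, 0,0,0,0,0,0, 0,0,0,0,0,0, 0,0,0,0,0,0, 0,0,0,0,0,0]' 0.3 20
python3 plan.py '[[0.463,-0.001,0.181,3.1416,0,1.437],[0.567,-0.335,0.181,3.1416,0,1.437]]'
```

```text
time: 14.47
tcp_pos: [0.4635, -0.0002, 0.0319]
orientation: [3.142, -0.0, 1.439]
ft_force: [1.2, 0.0, -0.1]
width: 0.0873
grasp_force: 0.0
time: 15.13
tcp_pos: [0.463, 0.0001, 0.0319]
orientation: [3.141, 0.0, 1.44]
ft_force: [0.4, -0.5, -0.1]
width: 0.0419
grasp_force: 20.1
[0.463, -0.001, 0.181] [-0.0045, 0.0009, -0.5966, 0.0001, 0.0, 0.001] rows 3.6
[0.567, -0.335, 0.181] [-1.2686, 0.5905, -0.0, 0.0, 0.0, 0.0] rows 8.4
```

```bash
python3 -m jog '[0,0,-0.1,0,0,0, 0,0,-0.25,0,0,0, 0,0,-0.4,0,0,0, 0,0,-0.55,0,0,0, -0.13,0.05,-0.6,0,0,0, -0.27,0.11,-0.6,0,0,0, -0.41,0.18,-0.6,0,0,0, -0.55,0.25,-0.6,0,0,0]'
python3 -m jog '[-0.14,0.07,0,0,0,0, -0.28,0.14,0,0,0,0, -0.42,0.21,0,0,0,0, -0.55,0.27,0,0,0,0, -0.67,0.32,0,0,0,0, -0.72,0.34,0,0,0,0, -0.72,0.34,0,0,0,0, -0.72,0.34,0,0,0,0]'
python3 -m jog '[0,0,0,0,0,0, 0,0,0,0,0,0]'
python3 plan.py '[[0.567,-0.335,0.055,3.1416,0,1.437],[0.567,-0.335,0.0439,3.1416,0,1.437]]'
```

```text
time: 15.8
tcp_pos: [0.5069, -0.1461, 0.1823]
orientation: [3.141, 0.001, 1.44]
ft_force: [1.1, 0.7, -0.5]
width: 0.0417
grasp_force: 20.0
time: 16.47
tcp_pos: [0.5671, -0.3335, 0.1808]
orientation: [-3.14, -0.002, 1.439]
ft_force: [0.4, 0.9, -0.8]
width: 0.0418
grasp_force: 20.0
time: 16.63
tcp_pos: [0.5679, -0.3314, 0.1819]
orientation: [-3.141, -0.001, 1.443]
ft_force: [-0.2, 0.2, -2.0]
width: 0.0422
grasp_force: 20.0
[0.567, -0.335, 0.055] [-0.0151, -0.0015, 0.5077, -0.0001, -0.0003, 0.0019] rows 3.0
[0.567, -0.335, 0.0439] [-0.0, 0.0, 0.0444, 0.0, 0.0, 0.0] rows 0.3
```

```bash
python3 -m jog '[-0.014,-0.003,0.1,0,0,0, -0.014,-0.003,0.23,0,0,0, -0.014,-0.003,0.35,0,0,0, -0.014,-0.003,0.44,0,0,0, -0.014,-0.003,0.48,0,0,0, -0.014,-0.003,0.5,0,0,0, -0.014,-0.003,0.515,0,0,0, -0.014,-0.003,0.52,0,0,0]'
python3 -m jog '[0,0,0.006,0,0,0, 0,0,0.012,0,0,0, 0,0,0.018,0,0,0, 0,0,0.024,0,0,0, 0,0,0.027,0,0,0, 0,0,0.027,0,0,0]'
```

```text
time: 17.3
tcp_pos: [0.5675, -0.3371, 0.0529]
orientation: [3.14, 0.001, 1.441]
ft_force: [-0.1, 0.1, -1.2]
width: 0.042
grasp_force: 20.0
time: 17.8
tcp_pos: [0.5664, -0.3373, 0.045]
orientation: [-3.142, 0.0, 1.44]
ft_force: [-0.2, 0.2, -1.5]
width: 0.0419
grasp_force: 20.0
```

```bash
python3 -m jog '[0,0,0.002,0,0,0, 0,0,0.004,0,0,0, 0,0,0.004,0,0,0]'
python3 -m jog '[0,0,0,0,0,0, 0,0,0,0,0,0, 0,0,0,0,0,0, 0,0,0,0,0,0, 0,0,0,0,0,0]' 0.85
python3 -m jog '[0,0,-0.06,0,0,0, 0,0,-0.2,0,0,0, 0,0,-0.35,0,0,0, 0,0,-0.5,0,0,0, 0,0,-0.66,0,0,0, 0,0,-0.8,0,0,0, 0,0,-0.8,0,0,0, 0,0,-0.8,0,0,0]' 1
python3 plan.py '[[0.53,-0.14,0.25,3.1416,0,2.3],[0.54,0.06,0.25,3.1416,0,3.18],[0.556,0.2495,0.22,3.1416,0,3.1836]]'
```

```text
time: 18.05
tcp_pos: [0.5665, -0.3373, 0.044]
orientation: [-3.142, -0.0, 1.44]
ft_force: [-0.5, -0.1, -1.1]
width: 0.042
grasp_force: 20.0
time: 18.47
tcp_pos: [0.5667, -0.3373, 0.0443]
orientation: [3.141, 0.0, 1.44]
ft_force: [0.1, 0.9, -0.1]
width: 0.0676
grasp_force: 0.0
time: 19.13
tcp_pos: [0.5678, -0.3376, 0.2471]
orientation: [3.136, 0.002, 1.44]
ft_force: [-0.3, 0.7, -0.5]
width: 0.0869
grasp_force: 0.0
[0.53, -0.14, 0.25] [0.7637, -0.253, -0.0147, 0.0013, 0.0014, -0.2737] rows 6.9
[0.54, 0.06, 0.25] [0.5699, 0.5628, -0.0, -0.0, -0.0, -0.2801] rows 7.0
[0.556, 0.2495, 0.22] [-0.0931, 0.755, 0.12, 0.0, -0.0, -0.0011] rows 4.6
```

```bash
python3 -m jog '[0.76,-0.25,-0.01,0,0,-0.274, 0.76,-0.25,-0.01,0,0,-0.274, 0.76,-0.25,-0.01,0,0,-0.274, 0.76,-0.25,-0.01,0,0,-0.274, 0.76,-0.25,-0.01,0,0,-0.274, 0.76,-0.25,-0.01,0,0,-0.274, 0.76,-0.25,-0.01,0,0,-0.274, 0.76,-0.25,-0.01,0,0,-0.274]' 0
python3 -m jog '[0.57,0.56,0,0,0,-0.28, 0.57,0.56,0,0,0,-0.28, 0.57,0.56,0,0,0,-0.28, 0.57,0.56,0,0,0,-0.28, 0.57,0.56,0,0,0,-0.28, 0.57,0.56,0,0,0,-0.28, 0.57,0.56,0,0,0,-0.28, 0.57,0.56,0,0,0,-0.28]' 0
python3 -m jog '[0,0,0,0,0,0, 0,0,0,0,0,0, 0,0,0,0,0,0]' 0
python3 plan.py '[[0.556,0.2495,0.20,3.1416,0,3.1836]]'; python3 -c "
from h import *; print(np.round(telemetry.get_obs()['q'],2))"
```

```text
time: 19.8
tcp_pos: [0.5282, -0.14, 0.245]
orientation: [-3.14, -0.002, 2.304]
ft_force: [0.2, -0.8, 0.3]
width: 0.0419
grasp_force: 0.0
time: 20.47
tcp_pos: [0.5381, 0.0589, 0.2451]
orientation: [3.141, -0.003, -3.102]
ft_force: [-0.4, -1.7, -0.9]
width: 0.0009
grasp_force: 0.0
time: 20.72
tcp_pos: [0.5386, 0.058, 0.2462]
orientation: [-3.141, -0.001, -3.107]
ft_force: [0.1, -0.2, 0.3]
width: 0.0004
grasp_force: 0.0
[0.556, 0.2495, 0.2] [-0.0965, 0.763, 0.1844, -0.0001, -0.0002, -0.0023] rows 4.7
[ 0.58  0.38 -0.97  1.78  0.34  1.16  1.1 ]
```

```bash
python3 -m jog '[-0.02,0.15,0.04,0,0,0, -0.04,0.31,0.08,0,0,0, -0.06,0.47,0.12,0,0,0, -0.08,0.62,0.16,0,0,0, -0.09,0.72,0.18,0,0,0, -0.097,0.763,0.184,0,0,0, -0.097,0.763,0.184,0,0,0, -0.097,0.763,0.184,0,0,0]' 0
python3 -m jog '[0,0,0,0,0,0, 0,0,0,0,0,0]' 0
python3 - <<'E'
from h import *
f=cams.grab_frame("wrist"); save(f,"w2"); P,uv=pts(f)
L=P[(abs(P[:,2]-.14)<.006)&(P[:,0]<.55)&(P[:,0]>.5)]; print(len(L))
if len(L)>20:
    r=cv2.minAreaRect(L[:,:2].astype(np.float32)); print(r,np.median(L,axis=0),np.percentile(L,[2,98],axis=0))
    print(np.polyfit(L[:,1]-.2485,L[:,0],1))
E
python3 plan.py '[[0.556,0.2495,0.111,3.1416,0,3.1836]]'
```

```text
time: 21.38
tcp_pos: [0.5558, 0.2495, 0.2005]
orientation: [-3.14, 0.0, -3.104]
ft_force: [0.1, -0.5, -0.5]
width: 0.0003
grasp_force: 0.0
time: 21.55
tcp_pos: [0.5564, 0.2479, 0.2008]
orientation: [-3.14, 0.001, -3.107]
ft_force: [-0.6, -0.0, -0.1]
width: 0.0006
grasp_force: 0.0
3404
((0.5348497033119202, 0.24800430238246918), (0.008169029839336872, 0.18451157212257385), 2.3973758220672607) [0.53426467 0.24801623 0.14021393] [[0.52842125 0.1606315  0.1369179 ]
 [0.54085812 0.33530778 0.1419198 ]]
[-0.04226878  0.53425759]
[0.556, 0.2495, 0.111] [0.0011, 0.006, 0.3593, -0.0004, 0.0003, -0.0021] rows 2.2
```

View pics/w2.png

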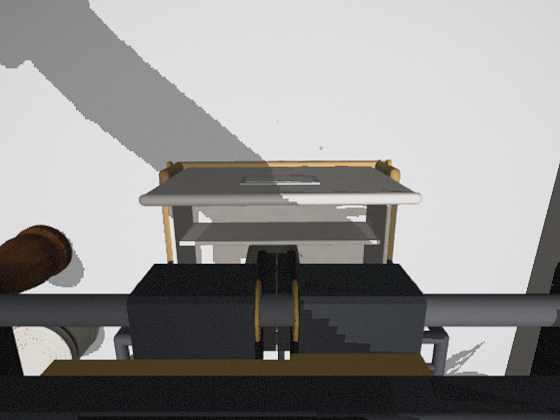

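The lip sits at row 199, with the empty compartment behind it (rows 205–235) under the shut fingertips. I go down and pull.

```bash
python3 -m jog '[-0.016,0.003,0.08,0,0,0, -0.016,0.003,0.16,0,0,0, -0.016,0.003,0.24,0,0,0, -0.016,0.003,0.3,0,0,0, -0.016,0.003,0.34,0,0,0, -0.016,0.003,0.36,0,0,0, -0.016,0.003,0.36,0,0,0]' 0
python3 -m jog '[0.02,0,0,0,0,0, 0.04,0,0,0,0,0, 0.055,0,0,0,0,0, 0.07,0,0,0,0,0, 0.085,0,0,0,0,0, 0.1,0,0,0,0,0, 0.115,0,0,0,0,0, 0.13,0,0,0,0,0]' 0
```

```text
time: 22.18
tcp_pos: [0.5592, 0.2507, 0.1098]
orientation: [-3.141, -0.001, -3.103]
ft_force: [-0.5, -0.7, -0.2]
width: 0.0005
grasp_force: 0.0
time: 22.85
tcp_pos: [0.5296, 0.2504, 0.1117]
orientation: [3.14, 0.006, -3.103]
ft_force: [6.3, 1.6, -3.5]
width: 0.0002
grasp_force: 3.0
```

```bash
python3 -m jog '[0.012,0,0,0,0,0, 0.024,0,0,0,0,0, 0.036,0,0,0,0,0, 0.048,0,0,0,0,0, 0.06,0,0,0,0,0, 0.07,0,0,0,0,0, 0.08,0,0,0,0,0]' 0
python3 -m jog '[0.01,0,0,0,0,0, 0.02,0,0,0,0,0, 0.03,0,0,0,0,0]' 0
```

```text
time: 23.43
tcp_pos: [0.5095, 0.2495, 0.1119]
orientation: [3.14, 0.006, -3.103]
ft_force: [6.2, -0.6, -1.5]
width: 0.0003
grasp_force: 2.5
time: 23.68
tcp_pos: [0.5066, 0.2494, 0.1128]
orientation: [3.138, 0.015, -3.104]
ft_force: [18.1, 0.5, -4.5]
width: 0.0007
grasp_force: 7.2
```

At the stop, the force rose to 18 N. I back off, lift and look.

```bash
python3 -m jog '[-0.02,0,0,0,0,0, -0.05,0,0,0,0,0, -0.05,0,-0.1,0,0,0, -0.05,0,-0.25,0,0,0, -0.03,0,-0.4,0,0,0, 0.05,0,-0.55,0,0,0, 0.15,0,-0.65,0,0,0, 0.15,0,-0.65,0,0,0]' 0
python3 -m jog '[0,0,0,0,0,0, 0,0,0,0,0,0]' 1
python3 - <<'E'
from h import *
for c in ("wrist","scene","top"):
    f=cams.grab_frame(c); save(f,c+"3"); P,uv=pts(f)
    for d in cams.silhouettes("spice_tall",f)[:2]:
        p,u=pts(f,d["mask"]); print(c,round(d["conf"],2),np.round(d["centre"]),d["mask"].sum(),np.round(np.percentile(p,[2,50,98],axis=0),3).tolist())
        if p[:,1].mean()<.15: continue
        q=p[p[:,2]>.125]
        for _ in range(6):   # lid plane, robust
            m=q.mean(0); n=np.linalg.svd(q-m,full_matrices=False)[2][2]; n*=np.sign(n[2]); e=abs((q-m)@n); q=q[e<max(.0015,np.percentile(e,75))]
        cc=q-np.outer((q-m)@n,n); (x,y),r=cv2.minEnclosingCircle(cc[:,:2].astype(np.float32))
        print(" lid n",np.round(n,3),"tilt",np.arccos(n[2]),"mean",np.round(m,4),"circle",x,y,r,len(q))
    L=P[(P[:,0]>.46)&(P[:,0]<.51)&(P[:,1]>.15)&(P[:,1]<.35)&(P[:,2]>.115)&(P[:,2]<.145)]
    if len(L)>20: print(" lip",len(L),np.percentile(L,[3,50,97],axis=0).round(3).tolist())
E
```

```text
time: 24.35
tcp_pos: [0.4588, 0.2514, 0.2787]
orientation: [3.14, 0.007, -3.097]
ft_force: [-0.2, 1.5, 0.1]
width: 0.0002
grasp_force: 0.0
time: 24.52
tcp_pos: [0.4618, 0.2468, 0.2724]
orientation: [-3.14, -0.001, -3.103]
ft_force: [-1.0, -0.8, 0.1]
width: 0.0079
grasp_force: 0.0
wrist 0.87 [275. 332.] 444 [[0.532, 0.242, 0.069], [0.579, 0.249, 0.154], [0.591, 0.258, 0.181]]
 lid n [-0.053  0.999  0.002] tilt 1.5687284040677092 mean [0.5673 0.2476 0.1611] circle 0.5411324501037598 0.2460864782333374 0.07332514226436615 73
 lip 1791 [[0.481, 0.16, 0.128], [0.486, 0.245, 0.132], [0.492, 0.332, 0.133]]
scene 0.62 [174. 235.] 758 [[0.546, 0.222, 0.083], [0.565, 0.249, 0.138], [0.591, 0.269, 0.157]]
 lid n [-0.455  0.012  0.89 ] tilt 0.47243737396396973 mean [0.567  0.2428 0.1485] circle 0.5655807256698608 0.24345791339874268 0.02442588470876217 236
 lip 635 [[0.479, 0.162, 0.116], [0.485, 0.256, 0.128], [0.491, 0.334, 0.133]]
top 0.67 [177. 181.] 502 [[0.558, 0.218, 0.07], [0.582, 0.234, 0.148], [0.622, 0.264, 0.159]]
 lid n [-0.337 -0.069  0.939] tilt 0.35132791259915597 mean [0.5732 0.2433 0.1511] circle 0.5697989463806152 0.24176372587680817 0.023928329348564148 136
 lip 107 [[0.487, 0.155, 0.119], [0.491, 0.183, 0.132], [0.497, 0.21, 0.135]]
```

View pics/wrist3.png

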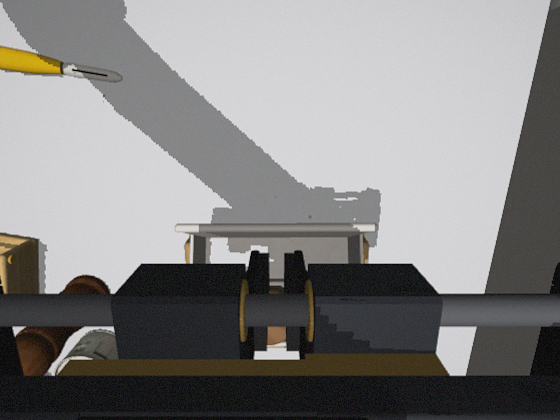

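The bin is fully tipped: lip at row 228, x = 0.486. The jar is hidden by the fingers here. I take a tilted standoff pose on its axis with the fingers open and measure from there.

```bash
python3 plan.py '[[0.53,0.241,0.24,3.1416,0.44,-3.1]]'; ls pics
```

```text
[0.53, 0.241, 0.24] [-0.2709, -0.0353, 0.1275, -0.0002, -0.1407, -0.0009] rows 3.5
crop.png
scene0.png
scene3.png
top0.png
top3.png
w1.png
w2.png
wrist3.png
```

View pics/scene3.png

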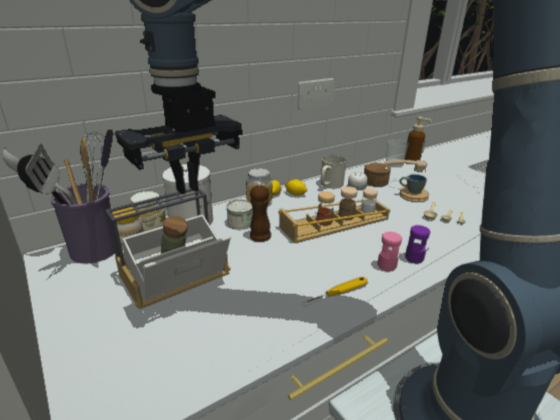

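The three jars stand in the rack at (327,203), (348,200) and (370,198). The tall one leans in the tipped bin at (175,235), clear of the shelf.

```bash
python3 -m jog '[-0.06,-0.008,0,0,-0.02,0, -0.12,-0.016,0.03,0,-0.055,0, -0.2,-0.025,0.07,0,-0.09,0, -0.27,-0.035,0.127,0,-0.141,0, -0.27,-0.035,0.127,0,-0.141,0, -0.27,-0.035,0.127,0,-0.141,0, -0.27,-0.035,0.127,0,-0.141,0, -0.27,-0.035,0.127,0,-0.141,0]' 1 20
python3 -m jog '[0,0,0,0,0,0, 0,0,0,0,0,0]' 1
python3 - <<'E'
from h import *
from scipy.optimize import least_squares
for c in ("scene","wrist","top"):
    f=cams.grab_frame(c); save(f,c+"4")
    for d in cams.silhouettes("spice_tall",f)[:1]:
        p,u=pts(f,d["mask"]); p=p[(p[:,0]>.53)&(p[:,0]<.64)&(p[:,1]>.2)&(p[:,1]<.29)&(p[:,2]>.05)&(p[:,2]<.168)]
        print(c,round(d["conf"],2),np.round(d["centre"]),len(p))
        # capped cylinder: centre of top C, axis via tilts; residual = signed distance
        def res(v):
            a=np.array([-np.sin(v[3]),np.sin(v[4]),0]); a[2]=np.sqrt(1-a@a)
            w=p-v[:3]; s=w@a; r=np.linalg.norm(w-np.outer(s,a),axis=1)-.026
            return np.where((s>r),s,np.maximum(s,r))
        g=least_squares(res,[.568,.2425,.150,.44,0],loss="soft_l1",f_scale=.0015)
        print(" C",np.round(g.x,4),"rms",np.sqrt(np.mean(g.fun**2)))
E
python3 plan.py '[[0.53,0.241,0.24,3.1416,0.44,-3.1]]'
```

```text
time: 25.48
tcp_pos: [0.5306, 0.242, 0.242]
orientation: [3.14, 0.443, -3.104]
ft_force: [-0.4, -0.1, -0.3]
width: 0.0818
grasp_force: 0.0
time: 25.65
tcp_pos: [0.5306, 0.2417, 0.2418]
orientation: [3.14, 0.443, -3.104]
ft_force: [-0.8, -0.0, 0.1]
width: 0.0858
grasp_force: 0.0
scene 0.77 [174. 237.] 743
 C [ 0.5683  0.2415  0.1495  0.4137 -0.0285] rms 0.0023686551907805245
wrist 0.83 [280. 199.] 3830
 C [ 0.5687  0.2422  0.1491  0.4205 -0.0208] rms 0.0008581579805733654
top 0.67 [178. 172.] 241
 C [ 0.5664  0.2427  0.1483  0.4518 -0.0229] rms 0.0011919248067753208
[0.53, 0.241, 0.24] [0.0021, -0.0013, 0.0049, -0.0004, 0.0009, -0.0009] rows 0.0
```

View pics/wrist4.png

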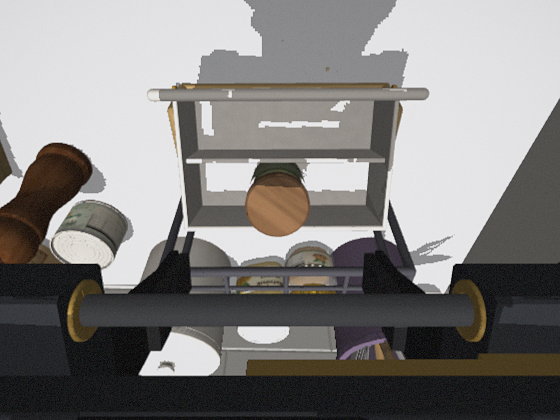

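The wrist view shows the lid at (278,203) in the pocket, fingers astride it and both sides free. The axis fit gives tilt 0.42.

```bash
python3 plan.py '[[0.5275,0.2402,0.2402,3.1416,0.424,-3.1],[0.5872,0.2431,0.1081,3.1416,0.424,-3.1]]'
```

```text
[0.5275, 0.2402, 0.2402] [0.0109, -0.0041, -0.0001, -0.0004, 0.006, -0.0009] rows 0.2
[0.5872, 0.2431, 0.1081] [-0.0005, 0.0017, 0.58, 0.0, 0.0, 0.0] rows 3.5
```

```bash
python3 -m jog '[0.011,-0.003,0,0,0.006,0, 0.011,-0.003,0,0,0.006,0, 0.011,-0.003,0,0,0.006,0]' 1 20
python3 -m jog '[0,0.001,0.08,0,0,0, 0,0.001,0.18,0,0,0, 0,0.001,0.28,0,0,0, 0,0.001,0.36,0,0,0, 0,0.001,0.44,0,0,0, 0,0.001,0.51,0,0,0, 0,0.001,0.56,0,0,0, 0,0.001,0.58,0,0,0]' 1 20
python3 -m jog '[0,0,0,0,0,0, 0,0,0,0,0,0, 0,0,0,0,0,0, 0,0,0,0,0,0, 0,0,0,0,0,0, 0,0,0,0,0,0, 0,0,0,0,0,0, 0,0,0,0,0,0]' 0.4 20
python3 plan.py '[[0.5275,0.2402,0.2402,3.1416,0.424,-3.1]]'
```

```text
time: 26.2
tcp_pos: [0.5275, 0.2405, 0.2401]
orientation: [3.141, 0.424, -3.103]
ft_force: [0.2, -0.2, -0.5]
width: 0.0867
grasp_force: 0.0
time: 26.87
tcp_pos: [0.5868, 0.2424, 0.1058]
orientation: [-3.14, 0.421, -3.103]
ft_force: [-0.7, -0.0, -0.2]
width: 0.0871
grasp_force: 0.0
time: 27.53
tcp_pos: [0.5872, 0.2433, 0.1085]
orientation: [3.141, 0.425, -3.103]
ft_force: [-0.1, 0.5, 2.0]
width: 0.0519
grasp_force: 19.9
[0.5275, 0.2402, 0.2402] [0.0005, -0.0029, -0.5785, -0.0003, 0.0003, -0.0008] rows 3.5
```

```bash
python3 -m jog '[0,0,-0.03,0,0,0, 0,0,-0.08,0,0,0, 0,0,-0.16,0,0,0, 0,0,-0.25,0,0,0, 0,0,-0.35,0,0,0, 0,0,-0.46,0,0,0, 0,0,-0.56,0,0,0, 0,0,-0.6,0,0,0]'
python3 -m jog '[0,0,0,0,0,0, 0,0,0,0,0,0, 0,0,0,0,0,0]'
python3 plan.py '[[0.50,0.18,0.28,3.1416,0.2,3.0],[0.53,0.03,0.28,3.1416,0.0,2.3],[0.597,-0.115,0.24,3.1416,0,1.437]]'
```

```text
time: 28.2
tcp_pos: [0.5242, 0.2421, 0.2478]
orientation: [3.141, 0.427, -3.101]
ft_force: [-0.2, 1.1, -1.9]
width: 0.0515
grasp_force: 19.9
time: 28.45
tcp_pos: [0.5249, 0.2398, 0.2435]
orientation: [-3.14, 0.422, -3.103]
ft_force: [0.1, 0.1, -1.4]
width: 0.0519
grasp_force: 19.9
[0.5, 0.18, 0.28] [0.0393, -0.2353, -0.1774, 0.0172, 0.0706, 0.0547] rows 2.3
[0.53, 0.03, 0.28] [-0.1994, -0.5771, 0.0404, 0.0223, 0.061, 0.2221] rows 5.8
[0.597, -0.115, 0.24] [-0.6111, -0.1866, 0.16, 0.0, 0.0, 0.2747] rows 6.9
```

```bash
python3 -m jog '[0.02,-0.12,-0.09,0.009,0.035,0.027, 0.039,-0.235,-0.177,0.017,0.07,0.055, 0.039,-0.235,-0.177,0.017,0.07,0.055, 0.039,-0.235,-0.177,0.017,0.07,0.055, 0.039,-0.235,-0.177,0.017,0.07,0.055]'
python3 -m jog '[-0.2,-0.577,0.04,0.022,0.061,0.222, -0.2,-0.577,0.04,0.022,0.061,0.222, -0.2,-0.577,0.04,0.022,0.061,0.222, -0.2,-0.577,0.04,0.022,0.061,0.222, -0.2,-0.577,0.04,0.022,0.061,0.222, -0.2,-0.577,0.04,0.022,0.061,0.222, -0.2,-0.577,0.04,0.022,0.061,0.222]'
python3 -m jog '[-0.61,-0.187,0,0,0,0.275, -0.61,-0.187,0,0,0,0.275, -0.61,-0.187,0,0,0,0.275, -0.61,-0.187,0,0,0,0.275, -0.61,-0.187,0,0,0,0.275, -0.61,-0.187,0,0,0,0.275, -0.61,-0.187,0,0,0,0.275, -0.61,-0.187,0,0,0,0.275]'
python3 -m jog '[0,0,0,0,0,0, 0,0,0,0,0,0, 0,0,0,0,0,0]'
python3 plan.py '[[0.597,-0.115,0.2,3.1416,0,1.437]]'
```

```text
time: 28.87
tcp_pos: [0.5003, 0.1806, 0.2795]
orientation: [3.139, 0.201, 3.0]
ft_force: [0.2, -0.2, -1.9]
width: 0.0518
grasp_force: 19.9
time: 29.45
tcp_pos: [0.5306, 0.0309, 0.279]
orientation: [3.138, -0.002, 2.299]
ft_force: [-0.1, 0.4, -1.2]
width: 0.0519
grasp_force: 19.9
time: 30.12
tcp_pos: [0.597, -0.1119, 0.2797]
orientation: [3.139, -0.003, 1.44]
ft_force: [-0.2, 0.3, -0.7]
width: 0.0518
grasp_force: 19.9
time: 30.37
tcp_pos: [0.5972, -0.1132, 0.2806]
orientation: [3.138, -0.003, 1.44]
ft_force: [0.6, 1.1, -1.9]
width: 0.052
grasp_force: 19.9
[0.597, -0.115, 0.2] [-0.0084, -0.0011, 0.3223, 0.0012, -0.001, 0.001] rows 1.9
```

```bash
python3 - <<'E'
from h import *
from scipy.optimize import least_squares
t=np.array(telemetry.get_obs()["tcp_pos"])
for c in ("scene","top"):
    f=cams.grab_frame(c)
    P,uv=pts(f)
    k=(np.hypot(P[:,0]-t[0],P[:,1]-t[1])<.035)&(P[:,2]>t[2]-.075)&(P[:,2]<t[2]-.002); p=P[k]
    print(c,len(p),"zmin",np.percentile(p[:,2],[0,1,3])-t[2])
    def res(v):
        a=np.array([v[2],v[3],1]); a/=np.linalg.norm(a); w=p-np.array([v[0],v[1],t[2]-.03]); s=w@a
        return np.linalg.norm(w-np.outer(s,a),axis=1)-.026
    g=least_squares(res,[t[0],t[1],0,0],loss="soft_l1",f_scale=.001); print(np.round(g.x,4),np.round(g.x[:2]-t[:2],4),np.median(abs(g.fun)))
    for n,cc,h in [("brown",(.5785,-.261),.1),("red",(.588,-.188),.1),("small",(.5665,-.337),.082)]:
        k=(np.hypot(*(P[:,:2]-cc).T)<.035)&(abs(P[:,2]-h)<.006); q=P[k]
        if len(q)>20: print(n,len(q),np.round(cv2.minEnclosingCircle(q[:,:2].astype(np.float32))[0],4),q[:,2].mean())
E
```

```text
scene 453 zmin [-0.06065884 -0.06004359 -0.05748956]
[ 0.5973 -0.1137 -0.04    0.0129] [ 0.     -0.0006] 0.0008092977778994884
brown 113 [ 0.575  -0.2618] 0.0989424867185859
red 124 [ 0.5852 -0.1887] 0.09895495906477178
small 88 [ 0.5626 -0.3347] 0.08084725847199233
top 1 zmin [-0.01434829 -0.01434829 -0.01434829]
[ 0.5981 -0.1118  0.      0.    ] [0.0008 0.0013] 6.046785544500111e-09
```

```bash
python3 -m jog '[-0.004,-0.001,0.1,0.001,0,0, -0.008,-0.001,0.24,0.001,-0.001,0, -0.008,-0.001,0.38,0.001,-0.001,0, -0.008,-0.001,0.52,0.001,-0.001,0, -0.008,-0.001,0.64,0.001,-0.001,0, -0.008,-0.001,0.72,0.001,-0.001,0, -0.008,-0.001,0.76,0.001,-0.001,0, -0.008,-0.001,0.78,0.001,-0.001,0]'
python3 -m jog '[0,0,0.006,0,0,0, 0,0,0.012,0,0,0, 0,0,0.018,0,0,0, 0,0,0.024,0,0,0, 0,0,0.03,0,0,0, 0,0,0.034,0,0,0, 0,0,0.037,0,0,0, 0,0,0.037,0,0,0]'
python3 -m jog '[0,0,0,0,0,0]'
```

```text
time: 31.13
tcp_pos: [0.5969, -0.1153, 0.0843]
orientation: [-3.14, -0.0, 1.437]
ft_force: [-0.2, -0.1, -1.0]
width: 0.0522
grasp_force: 19.9
time: 31.8
tcp_pos: [0.5976, -0.1154, 0.0766]
orientation: [3.141, 0.0, 1.436]
ft_force: [0.1, -0.9, -1.0]
width: 0.0519
grasp_force: 19.9
time: 31.88
tcp_pos: [0.5977, -0.1154, 0.0766]
orientation: [3.141, -0.0, 1.436]
ft_force: [1.5, 0.3, -1.2]
width: 0.052
grasp_force: 19.9
```

```bash
python3 -m jog '[0,0,0.005,0,0,0, 0,0,0.01,0,0,0, 0,0,0.013,0,0,0, 0,0,0.016,0,0,0, 0,0,0.016,0,0,0, 0,0,0.016,0,0,0]'
python3 -m jog '[0,0,0.002,0,0,0, 0,0,0.004,0,0,0, 0,0,0.004,0,0,0]'
```

```text
time: 32.38
tcp_pos: [0.5977, -0.1153, 0.0726]
orientation: [3.141, -0.0, 1.436]
ft_force: [-0.9, -0.6, -1.0]
width: 0.0516
grasp_force: 19.9
time: 32.63
tcp_pos: [0.5978, -0.1154, 0.0724]
orientation: [3.141, 0.0, 1.436]
ft_force: [-2.1, 0.4, 6.2]
width: 0.0519
grasp_force: 19.9
```

Contact is felt (+6 N), so I release and rise.

```bash
python3 -m jog '[0,0,-0.002,0,0,0, 0,0,-0.002,0,0,0, 0,0,-0.002,0,0,0, 0,0,-0.002,0,0,0, 0,0,-0.002,0,0,0, 0,0,-0.002,0,0,0]' 0.88
python3 -m jog '[0,0,-0.06,0,0,0, 0,0,-0.2,0,0,0, 0,0,-0.35,0,0,0, 0,0,-0.5,0,0,0, 0,0,-0.65,0,0,0, 0,0,-0.72,0,0,0, 0,0,-0.72,0,0,0, 0,0,-0.72,0,0,0]' 1
python3 plan.py '[[0.52,0.03,0.25,3.1416,0,2.3],[0.42,0.2435,0.22,3.1416,0,3.1836]]'
```

```text
time: 33.13
tcp_pos: [0.5977, -0.1153, 0.072]
orientation: [3.141, -0.0, 1.436]
ft_force: [0.7, -0.1, 0.1]
width: 0.075
grasp_force: 0.0
time: 33.8
tcp_pos: [0.5979, -0.1153, 0.253]
orientation: [3.139, 0.0, 1.436]
ft_force: [-0.2, -0.7, -0.6]
width: 0.0868
grasp_force: 0.0
[0.52, 0.03, 0.25] [0.5343, -0.3869, 0.0109, 0.0008, 0.0005, -0.2749] rows 6.9
[0.42, 0.2435, 0.22] [0.9033, 0.2707, 0.12, 0.0, -0.0, -0.2813] rows 7.1
```

```bash
python3 -m jog '[0.53,-0.387,0,0,0,-0.275, 0.53,-0.387,0,0,0,-0.275, 0.53,-0.387,0,0,0,-0.275, 0.53,-0.387,0,0,0,-0.275, 0.53,-0.387,0,0,0,-0.275, 0.53,-0.387,0,0,0,-0.275, 0.53,-0.387,0,0,0,-0.275, 0.53,-0.387,0,0,0,-0.275]' 0
python3 -m jog '[0.9,0.27,0.12,0,0,-0.281, 0.9,0.27,0.12,0,0,-0.281, 0.9,0.27,0.12,0,0,-0.281, 0.9,0.27,0.12,0,0,-0.281, 0.9,0.27,0.12,0,0,-0.281, 0.9,0.27,0.12,0,0,-0.281, 0.9,0.27,0.12,0,0,-0.281, 0.9,0.27,0.12,0,0,-0.281]' 0
python3 -m jog '[0,0,0,0,0,0, 0,0,0,0,0,0, 0,0,0,0,0,0]' 0
python3 plan.py '[[0.43,0.2437,0.118,3.1416,0,3.1836],[0.515,0.2473,0.118,3.1416,0,3.1836]]'
```

```text
time: 34.47
tcp_pos: [0.5182, 0.0288, 0.25]
orientation: [-3.139, -0.002, 2.303]
ft_force: [0.3, -0.2, 0.4]
width: 0.0416
grasp_force: 0.0
time: 35.13
tcp_pos: [0.418, 0.2429, 0.2207]
orientation: [-3.142, -0.002, -3.096]
ft_force: [-0.0, 0.3, 0.1]
width: 0.0007
grasp_force: 0.0
time: 35.38
tcp_pos: [0.4205, 0.2403, 0.2215]
orientation: [-3.141, 0.0, -3.105]
ft_force: [0.5, -0.5, -0.6]
width: 0.0006
grasp_force: 0.0
[0.43, 0.2437, 0.118] [-0.0385, 0.0124, 0.4142, -0.0002, 0.0001, -0.0019] rows 2.5
[0.515, 0.2473, 0.118] [-0.3403, 0.0001, -0.0, 0.0, 0.0, 0.0] rows 2.0
```

```bash
python3 -m jog '[-0.03,0.012,0.1,0,0,0, -0.03,0.012,0.2,0,0,0, -0.03,0.012,0.32,0,0,0, -0.03,0.012,0.4,0,0,0, -0.03,0.012,0.414,0,0,0, -0.03,0.012,0.414,0,0,0]' 0
python3 -m jog '[-0.04,0,0,0,0,0, -0.08,0,0,0,0,0, -0.12,0,0,0,0,0, -0.15,0,0,0,0,0, -0.18,0,0,0,0,0, -0.21,0,0,0,0,0, -0.24,0,0,0,0,0, -0.265,0,0,0,0,0]' 0
python3 -m jog '[-0.02,0,0,0,0,0, -0.035,0,0,0,0,0, -0.05,0,0,0,0,0, -0.065,0,0,0,0,0, -0.075,0,0,0,0,0, -0.085,0,0,0,0,0]' 0
```

```text
time: 35.88
tcp_pos: [0.427, 0.2439, 0.1175]
orientation: [-3.14, -0.002, -3.102]
ft_force: [-0.2, 0.1, 0.5]
width: 0.0002
grasp_force: 0.0
time: 36.55
tcp_pos: [0.4942, 0.2478, 0.1185]
orientation: [3.142, 0.001, -3.1]
ft_force: [-1.1, -0.6, 1.1]
width: 0.0001
grasp_force: 0.6
time: 37.05
tcp_pos: [0.515, 0.2486, 0.1185]
orientation: [-3.141, 0.001, -3.1]
ft_force: [-1.3, 0.5, 0.7]
width: 0.0003
grasp_force: 0.3
```

```bash
python3 -m jog '[-0.01,0,0,0,0,0, -0.02,0,0,0,0,0, -0.028,0,0,0,0,0, -0.036,0,0,0,0,0]' 0
python3 -m jog '[-0.008,0,0,0,0,0, -0.016,0,0,0,0,0, -0.016,0,0,0,0,0]' 0
python3 - <<'E'
from h import *
f=cams.grab_frame("scene"); P,uv=pts(f)
L=P[(P[:,0]>.47)&(P[:,0]<.56)&(P[:,1]>.15)&(P[:,1]<.35)&(P[:,2]>.134)&(P[:,2]<.146)]; print(len(L),np.percentile(L,[3,50,97],axis=0).round(4).tolist()); k=(L[:,1]<.22)|(L[:,1]>.28)
print(np.polyfit(L[k,1]-.2485,L[k,0],1)); save(f,"scene5")
E
```

```text
time: 37.38
tcp_pos: [0.5204, 0.2488, 0.1183]
orientation: [-3.139, -0.006, -3.099]
ft_force: [-12.3, -2.1, 8.0]
width: 0.0008
grasp_force: 6.4
time: 37.63
tcp_pos: [0.5205, 0.2488, 0.1182]
orientation: [-3.136, -0.013, -3.098]
ft_force: [-18.0, -3.8, 12.5]
width: 0.0005
grasp_force: 9.2
368 [[0.5089, 0.1625, 0.1345], [0.5302, 0.2577, 0.1396], [0.5366, 0.3351, 0.1436]]
[-0.04116224  0.53146699]
```

View pics/scene5.png

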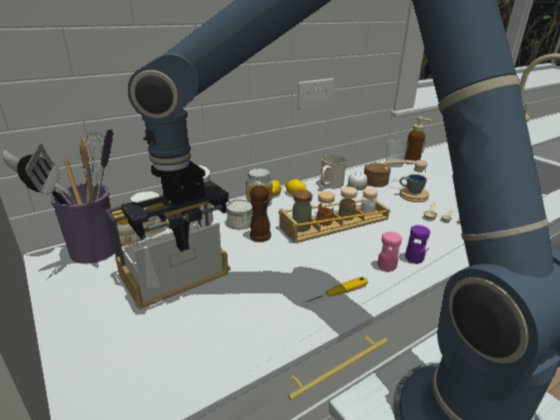

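The bin is shut and back at its original lip line. All four jars stand in the rack at (302,208), (326,205), (348,202) and (370,198), in order of height. I back off, recheck and hand in.

```bash
python3 -m jog '[0.03,0,0,0,0,0, 0.1,0,0,0,0,0, 0.2,0,0,0,0,0, 0.25,0,-0.1,0,0,0, 0.25,0,-0.25,0,0,0, 0.25,0,-0.4,0,0,0, 0.25,0,-0.4,0,0,0, 0.25,0,-0.4,0,0,0]' 0
python3 - <<'E'
from h import *
for c in ("scene","top"):
    f=cams.grab_frame(c); P,uv=pts(f)
    L=P[(P[:,0]>.47)&(P[:,0]<.56)&(P[:,1]>.15)&(P[:,1]<.35)&(P[:,2]>.134)&(P[:,2]<.146)]
    if len(L)>9: print(c,"lip",np.polyfit(L[:,1]-.2485,L[:,0],1),np.percentile(L[:,2],97))
    for n,cc,h in [("tall",(.598,-.115),.117),("red",(.588,-.188),.1),("brown",(.5785,-.261),.1),("small",(.5665,-.337),.082)]:
        q=P[(np.hypot(*(P[:,:2]-cc).T)<.035)&(abs(P[:,2]-h)<.006)]
        if len(q)>20:
            g=np.linalg.lstsq(np.c_[q[:,:2]-cc,np.ones(len(q))],q[:,2],rcond=None)[0]
            print(n,len(q),np.round(cv2.minEnclosingCircle(q[:,:2].astype(np.float32))[0],4),"z,slope",np.round(g,3))
E
```

```text
time: 38.35
tcp_pos: [0.4667, 0.2474, 0.2207]
orientation: [3.14, 0.006, -3.101]
ft_force: [-0.7, -0.6, -0.6]
width: 0.0002
grasp_force: 0.0
scene lip [-0.04128194  0.53158802] 0.14233154929652644
tall 155 [ 0.5989 -0.1141] z,slope [ 0.029 -0.021  0.116]
red 121 [ 0.5857 -0.188 ] z,slope [ 0.049 -0.035  0.099]
brown 114 [ 0.5741 -0.2644] z,slope [ 0.035 -0.028  0.099]
small 88 [ 0.5648 -0.3348] z,slope [ 0.035 -0.05   0.081]
top lip [-0.00720707  0.53722356] 0.14324594260249202
tall 366 [ 0.5995 -0.1152] z,slope [ 0.007 -0.007  0.117]
red 295 [ 0.5887 -0.1882] z,slope [ 0.021 -0.028  0.1  ]
brown 297 [ 0.5782 -0.2627] z,slope [ 0.008 -0.035  0.1  ]
small 235 [ 0.5663 -0.3377] z,slope [ 0.019 -0.028  0.082]
```

```bash
python3 -c "
from cell import order; print(order.finish_job())"
```

```text
the job is handed in; nothing more can be done
None
```

I handed the job in at about 38 s: all four jars stand upright in the rack, tallest at the high end down to smallest at the low end, and the bin is tipped back shut; the hand-in returned no verdict.

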